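# Shorten the wheel rest by one hole

### The arm

A 6-joint arm with a two-finger parallel gripper is mounted at the origin on the work surface. World frame = base frame: x ahead of the robot, y to its left, z up, the work surface at z = 0. Lengths are in m, angles in rad, forces in N, time in s.
With the tool pointing down it reaches from about 0.35 to 0.95 m from the base axis. Payload 17.4 kg.
Tool frame: the origin (TCP) lies midway between the tips of the shut fingers; the grasp point (between the pads) lies env.tcp_to_grasp behind it (env.tcp_to_grasp is the distance from the TCP to the grasp point, in m); z points along the fingers, y is the direction in which the jaws open and shut (so a half turn about z gives the same grasp; the last joint's range is limited). The gripper opens to 93 mm and grips with 3 to 60 N. Pads are 15 mm wide; open, the fingers measure 128 mm over their backs; the gripper's body (75 mm by 188 mm) begins 65 mm behind the grasp point.
Start: joints at [-1.276, 0.116, 1.442, -0, 1.584, -0.038], TCP at [0.221, -0.638, 0.219] pointing down, gripper open.
Joint ranges: [-2.83, 2.83], [-0.83, 2.19], [0.07, 2.5], [-1.14, 4.28], [0.01, 3], [-2.97, 2.97]. Speed limits (rad/s): [1.89, 1.89, 2.22, 3.14, 3.14, 3.14].

### API

Orientations are given as a rotation vector (axis times angle).
In Python, from cell import readout, eyes, env gives the robot as it stands.
- The arm moves only by the tool send_rows, never from a script. Its argument "moves" is text: rows parted by semicolons, each of 5 numbers parted by spaces: the shift along the tool's x, y, z in m, then the turn about the tool's z in degrees, then the closure, from -1 (fully open) to 1 (shut), so that 0 is half open. A call has 1 to 12 rows; each row shifts and turns the commanded pose from where the row before left it, along the tool's axes as they then stand; what a row does not reach is not made up. A row lasts 1/8 s, in which the tool goes at most 62.5 mm and 10.7 degrees, less where a joint would pass 70% of its speed; a pose out of reach is approached as far as the arm can. A call is refused whole if a number of a shift passes 0.0625 or a number of a turn 10.7, either way. A call with a gripper value outside its range is refused whole. The fingers move at their own pace and stop on an object; the grip force is fixed at half the most. Time passes only in rows, so rows that do not move let the fingers close. It gives the time, the measured TCP pose, the force and the opening at its end, in the units of the state.
- readout.read_state(): the state, without advancing time (a new reading comes with each control period).
- eyes.read_camera(name): name is "scene" or "side" or "wrist"; returns a dict with "img" (420x560x3 uint8, red, green, blue), "vertical_fov" (degrees; the focal length in pixels is half the picture's height over the tangent of half this angle, whatever the lens; pixels are square), "cx", "cy" (the principal point, pixels), "dist_coeffs" ([k1, k2, p1, p2, k3] as OpenCV has them; the pictures are not rectified), "pose" (4x4, takes a point from camera to world coordinates). Camera axes: x right, y down, z forward; pixel columns grow to the right and rows downward; lengths in m; the calibration is good to about 2 mm. A picture is of the moment at which its call begins. There is no depth.
- env.finish_job(): hands the job in, once; it reports no verdict.
The state is a dict: "time": time; "joint_pos": joint angles; "joint_velocities": joint speeds; "tau": joint torques, N m; "eef_pos": TCP position; "tcp_rot": TCP orientation; "wrist_force": force on the tool from outside, world axes, zero at the start; "torque": the same for the moment, N m; "gripper_width": finger opening in m.
Only numpy, scipy, OpenCV 4.12 (cv2) and the standard library are available. Lean on these libraries where they do the work, as an engineer would, in place of code of your own. Each camera call takes 0.05 s, during which the arm holds its last target.

### The job

The wheel rest on the bench is set too long for the next, smaller wheel: shorten its telescoping tube by one hole. Press the red spring button down and slide the tube in just far enough that the button is caught under the slotted plate, let go of the button there, then push the tube in gently by its blue forked head until the button snaps up in the very next hole, not past it. Handle it lightly (20 N at most), disturb nothing else, and leave the rest alone once it has clicked.

Things in the scene. Friction and masses are not known exactly. Their poses are not given: they have to be found in the camera images.
- button_top (a point): Centre of the top of the red round spring button (18 mm across, 10 mm tall, top 94.5 mm above the bench when out, underside 8 mm clear of the slotted plate). It rides on the tube. z up; y along the tube outwards, from button to forked head; x across. Pressing takes 5 N to start it and 11 N to reach the bottom, 6 mm down; once down it can be dragged along by a fingertip pressing on it.
- push_point (a point): Middle of the outer face of the blue forked head on the tube's outer end, 60 mm above the bench, 100 mm outwards of the button: an upright plate 70 mm wide, 10 mm thick, from 35 to 85 mm above the bench, with two prongs in a V up to 125 mm. y is the outward normal of the face: pushing along -y shortens the rest. The bench outside it is clear.
- inner_tube (a joint): How far the dark inner tube is pushed in, m: 0 fully out (start), at most 0.072. It drags with 3 N (5 N with the button caught under the plate) and stays where left. An out button locks it after 0 to 13 mm play. From 15 to 26 mm the button is always caught. The next hole lies somewhere from 27 to 41 mm (find it by feel: snap, then hard stop), has 2 mm play; another follows 30 mm further.
- button (a joint): How far the button is pressed, m: 0 fully out (also when it has snapped up in a hole), 0.006 at the bottom. It must be down 4.5 mm to pass under the plate and stays down about 4.5 mm while caught under it.
- rest: Dark steel base plate fixed to the bench, 140 x 220 x 8 mm, carrying a blue channel 36 mm wide along y, covered by the slotted steel plate with the holes (top 76.5 mm above the bench), which is shifted anew each time. Origin on the bench under the tube, 30 mm inwards of the button's start. Axes as button_top.
- hub: Loose aluminium wheel hub standing on end, 58 mm across, 90 mm tall, origin under its centre. Leave alone.
- grease: Loose grease jar, 48 mm across, 90 mm tall, origin under its centre. Leave alone.
- mug: Loose white mug, 76 mm across, 85 mm tall, origin under its centre. Leave alone.
- screwdriver: Loose screwdriver lying on the bench at the right. Leave alone.
- wrench: Loose wrench lying on the bench at the right. Leave alone.
- tyre_lever: Loose yellow tyre lever, 110 mm long, lying on the bench at the left. Leave alone.
- bearing_cup: Loose steel bearing ring, 34 mm across, 12 mm high, lying on the rest's base plate. Leave alone.
- axle_nut: Loose dark axle nut, 22 mm across, 16 mm high, lying on the rest's base plate. Leave alone.

How it is judged:
By the outcome, as a careful person would: the job done as asked, in the order asked, and still so for the second after the job is handed in, with the robot touching nothing.
It also fails if it takes over 45 s, if anything falls off the work surface, if the arm or the gripper's body presses on something with over 40 N, if the wrist force passes 120 N, or if a joint passes its speed limit or range.

## Working session

There is one attempt and no reset: what is moved stays moved. The work goes in short steps, Python scripts to look and compute and a tool call to move; the robot and the scene stay as the last step left them, time stands still between calls to the robot, and variables do not carry over. Pictures are saved under pics/ and viewed, and the job is handed in when it is done.

Besides the shell and the picture viewer there is one more tool, called after "Emit:" as a command line: name --argument value ..., lists and objects as JSON in quotes. send_rows: Moves the arm, as the interface text tells. Its arguments: {"type":"object","properties":{"moves":{"type":"string"}},"required":["moves"]}

```bash
mkdir -p pics; cat > h.py <<'E'
from cell import readout, eyes, env
import numpy as np, cv2
def snap(n,f):
    c=eyes.read_camera(n); cv2.imwrite('pics/'+f+'.png',c['img'][:,:,::-1]); 
    import pickle; pickle.dump(c,open('pics/'+f+'.pkl','wb')); return c
def K(c):
    h,w=c['img'].shape[:2]; f=h/2/np.tan(np.radians(c['vertical_fov'])/2)
    return np.array([[f,0,c['cx']],[0,f,c['cy']],[0,0,1.]])
def ray(c,uv):
    p=cv2.undistortPoints(np.array([[uv]],float),K(c),np.array(c['dist_coeffs'],float))[0,0]
    P=np.array(c['pose']); d=P[:3,:3]@np.array([p[0],p[1],1]); return P[:3,3],d/np.linalg.norm(d)
def atz(c,uv,z):
    o,d=ray(c,uv); return o+d*(z-o[2])/d[2]
def proj(c,X):
    P=np.linalg.inv(np.array(c['pose'])); X=np.atleast_2d(X)
    return cv2.projectPoints(X@P[:3,:3].T+P[:3,3],np.zeros(3),np.zeros(3),K(c),np.array(c['dist_coeffs'],float))[0][:,0]
def tri(obs):
    A=np.zeros((3,3));b=np.zeros(3)
    for c,uv in obs:
        o,d=ray(c,uv);M=np.eye(3)-np.outer(d,d);A+=M;b+=M@o
    return np.linalg.solve(A,b)
E
python3 - <<'E'
from h import *
for n in ['scene','side','wrist']:
    c=snap(n,n+'0'); print(n,c['vertical_fov'],c['cx'],c['cy'],c['dist_coeffs'],np.round(c['pose'],3).tolist())
s=readout.read_state();print(s, env.tcp_to_grasp)
E
```

```text
scene 54.40341418788554 282.5828238822432 214.63751752732338 [-0.01242806  0.          0.          0.          0.        ] [[0.491, 0.619, -0.614, 1.297], [0.871, -0.332, 0.362, -0.39], [0.02, -0.712, -0.702, 0.851], [0.0, 0.0, 0.0, 1.0]]
side 42.40971884087136 276.4788824210864 200.98973750372116 [-0.03230208  0.          0.          0.          0.        ] [[-0.967, -0.129, 0.221, 0.334], [-0.256, 0.53, -0.809, 1.123], [-0.012, -0.838, -0.545, 0.83], [0.0, 0.0, 0.0, 1.0]]
wrist 69.55897950983788 272.9752360070386 209.99951205580018 [-0.00549661  0.          0.          0.          0.        ] [[0.327, -0.902, -0.281, 0.298], [-0.945, -0.312, -0.097, -0.611], [-0.0, 0.297, -0.955, 0.384], [0.0, 0.0, 0.0, 1.0]]
{'time': 0.15, 'joint_pos': array([-1.27578725e+00,  1.16409112e-01,  1.44211868e+00,  1.01980193e-05,
        1.58399687e+00, -3.78068150e-02]), 'joint_velocities': array([ 1.01909495e-03, -7.09134264e-04, -8.07091129e-04,  5.56423345e-04,
       -6.42192855e-06, -6.86071428e-04]), 'tau': array([ 2.47370677e-03, -7.21752548e+01, -6.22949982e+01,  7.80914258e-02,
        2.26017146e-02, -6.11210248e-05]), 'eef_pos': array([ 0.22047128, -0.63781486,  0.21804804]), 'tcp_rot': array([-3.09728219e+00, -5.20223395e-01,  1.71817598e-04]), 'wrist_force': array([0.45873893, 0.28580724, 1.06535163]), 'torque': array([0.01616494, 0.04007097, 0.00175448]), 'gripper_width': 0.09318118745965073} 0.0188
```

```bash
ls . pics
```

```text
.:
h.py
pics

pics:
scene0.pkl
scene0.png
side0.pkl
side0.png
wrist0.pkl
wrist0.png
```

View pics/scene0.png

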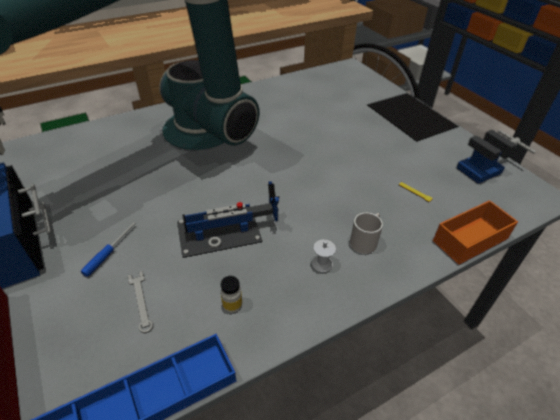

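View pics/side0.png

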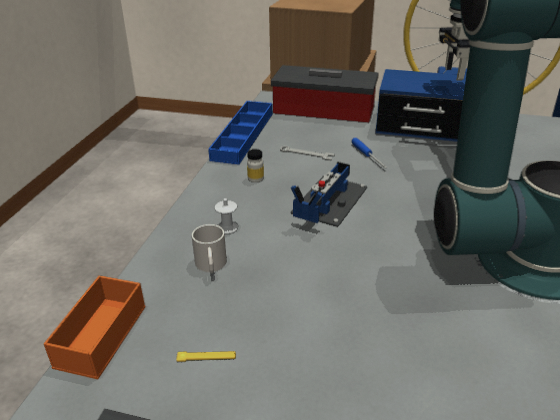

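View pics/wrist0.png

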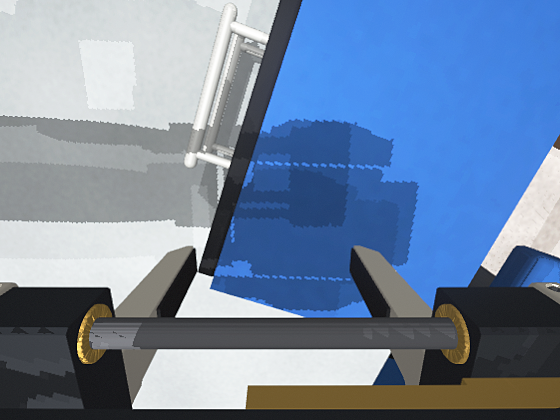

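The scene view shows the rest near (230,220), with the red button near (240,205) and the fork near (273,200). In the side view the button is near (321,183) and the fork near (297,200). Next I'll zoom in on both.

```bash
python3 - <<'E'
from h import *
import pickle
a=cv2.imread('pics/scene0.png')[170:265,165:295]; b=cv2.imread('pics/side0.png')[145:240,275:395]
cv2.imwrite('pics/za.png',cv2.resize(a,None,fx=6,fy=6,interpolation=2)); cv2.imwrite('pics/zb.png',cv2.resize(b,None,fx=6,fy=6,interpolation=2))
obs=[]
for n in ['scene','side']:
    c=pickle.load(open(f'pics/{n}0.pkl','rb')); im=c['img'].astype(int)
    m=(im[...,0]>110)&(im[...,1]<70)&(im[...,2]<70)
    k,l,st,ce=cv2.connectedComponentsWithStats(m.astype(np.uint8))
    for i in range(1,k): print(n,st[i],ce[i])
E
```

```text
scene [237 202   5   4  17] [239.05882353 203.76470588]
scene [486 203   1   1   1] [486. 203.]
scene [488 202   1   1   1] [488. 202.]
scene [481 205   1   1   1] [481. 205.]
scene [483 204   2   1   2] [483.5 204. ]
scene [493 204   1   1   1] [493. 204.]
scene [477 207   1   1   1] [477. 207.]
scene [479 206   1   1   1] [479. 206.]
scene [497 207   1   1   1] [497. 207.]
scene [473 209   1   1   1] [473. 209.]
scene [475 208   1   1   1] [475. 208.]
scene [500 209   2   2   2] [500.5 209.5]
scene [468 211   2   1   2] [468.5 211. ]
scene [471 210   1   1   1] [471. 210.]
scene [466 212   1   1   1] [466. 212.]
scene [505 213   1   1   1] [505. 213.]
scene [460 215   1   1   1] [460. 215.]
scene [462 214   1   1   1] [462. 214.]
scene [508 215   2   2   2] [508.5 215.5]
scene [456 217   1   1   1] [456. 217.]
scene [458 216   1   1   1] [458. 216.]
scene [454 218   1   1   1] [454. 218.]
scene [469 218  26  11  26] [481.5        221.57692308]
scene [512 218   3   3   3] [513. 219.]
scene [447 221   1   1   1] [447. 221.]
scene [441 223   5   7  10] [442.9 225.8]
scene [445 222   1
[... 2568 characters left out ...]
side [105 330  24  37  43] [115.74418605 349.04651163]
side [ 75 335   3   3   3] [ 76. 336.]
side [ 49 336   4   4   4] [ 50.5 337.5]
side [103 336   1   1   1] [103. 336.]
side [ 72 339   3   3   3] [ 73. 340.]
side [101 339   1   1   1] [101. 339.]
side [ 47 342   1   1   1] [ 47. 342.]
side [ 51 343   1   1   1] [ 51. 343.]
side [ 69 343   3   3   3] [ 70. 344.]
side [ 98 343   1   1   1] [ 98. 343.]
side [ 45 345  53  34 952] [ 70.91386555 361.34243697]
side [ 56 344   1   1   1] [ 56. 344.]
side [ 60 345   1   1   1] [ 60. 345.]
side [ 64 346   2   1   2] [ 64.5 346. ]
side [ 96 346   1   1   1] [ 96. 346.]
side [ 94 349   1   1   1] [ 94. 349.]
side [ 94 369   1   2   2] [ 94.  369.5]
```

View pics/za.png

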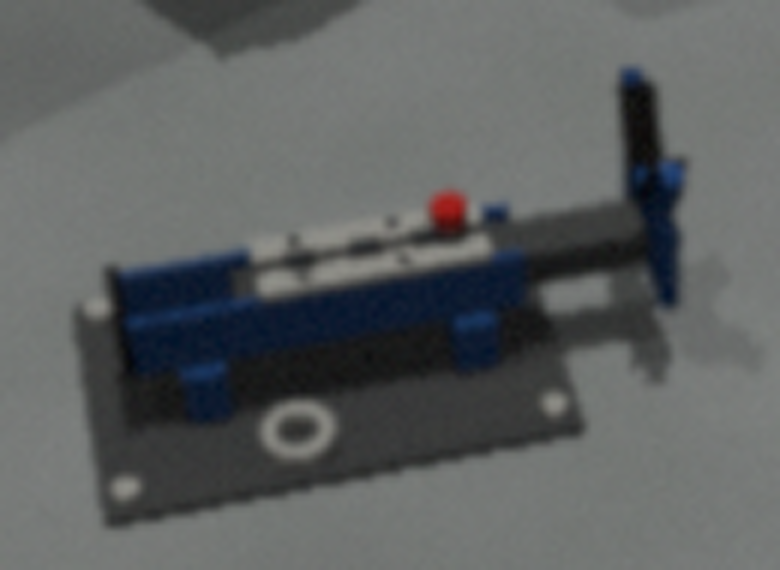

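View pics/zb.png

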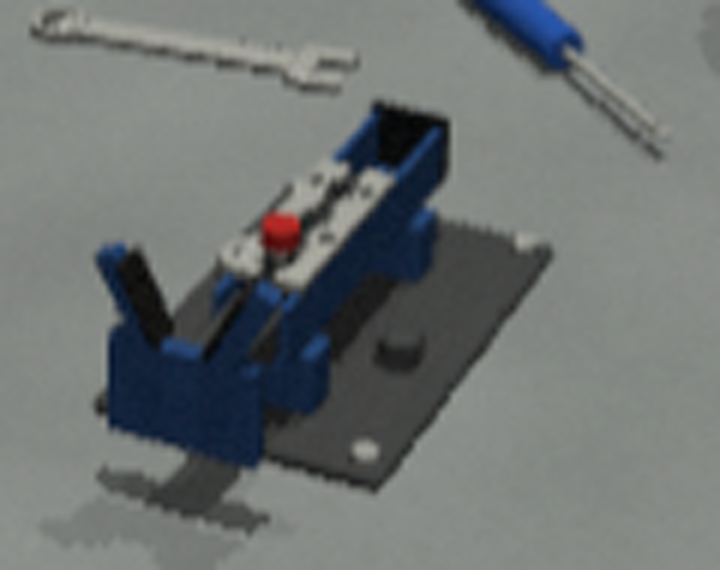

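```bash
cat > fit.py <<'E'
from h import *
import pickle
from scipy.optimize import least_squares
C={n:pickle.load(open(f'pics/{n}0.pkl','rb')) for n in ['scene','side']}
za=lambda u,v:((u+.5)/6-.5+165,(v+.5)/6-.5+170)
zb=lambda u,v:((u+.5)/6-.5+275,(v+.5)/6-.5+145)
# points in rest frame relative to button xy: (x,y,z)
obs=[('scene',za(449,209),(0,0,.0905)),('side',zb(281,232),(0,0,.0905)),
('side',zb(110,425),(.035,.1,.035)),('side',zb(258,467),(-.035,.1,.035)),
('side',zb(262,370),(-.035,.1,.085-.0)),('side',zb(110,325),(.035,.1,.085)),
('scene',za(668,303),(.035,.1,.035)),
]
def res(p,full=False):
    x,y,t=p; c,s=np.cos(t),np.sin(t); r=[]
    for n,uv,(a,b,z) in obs:
        r.append(proj(C[n],[x+c*a-s*b,y+s*a+c*b,z])[0]-uv)
    return np.array(r) if full else np.ravel(r)
b=tri([(C[o[0]],o[1]) for o in obs[:2]]); print('tri',b)
f=least_squares(res,[b[0],b[1],0.]); print(f.x,np.degrees(f.x[2])); print(res(f.x,True).round(2))
E
python3 fit.py
```

```text
tri [ 0.54133822 -0.08155874  0.09121712]
[ 0.54089862 -0.08603418 -0.2240448 ] -12.836821496735034
[[-1.91  0.31]
 [ 0.08 -0.31]
 [-0.17  0.75]
 [-0.02  0.79]
 [-0.1   0.51]
 [-0.1   1.15]
 [ 0.4   0.88]]
```

```bash
cat >> h.py <<'E'
from scipy.spatial.transform import Rotation as Ro
def tool():
    s=readout.read_state(); return s,Ro.from_rotvec(s['tcp_rot']).as_matrix()
E
python3 - <<'E'
from h import *
s,R=tool();print(R.round(3)); 
t=np.radians(-12.84); d=np.array([-np.sin(t),np.cos(t),0])
print(d, 'angle tool x',np.degrees(np.arctan2(R[1,0],R[0,0])),'target',np.degrees(np.arctan2(d[1],d[0])))
g=np.array([.541,-.086,.2])+d*-.03
a=R.T@(g-s['eef_pos']);print('shift tool before turn',a, a/11)
E
```

```text
[[ 0.945  0.327 -0.   ]
 [ 0.327 -0.945  0.001]
 [ 0.    -0.001 -1.   ]]
[0.22222923 0.97499445 0.        ] angle tool x 19.068951979104224 target 77.16000000000001
shift tool before turn [ 0.46736321 -0.39133237  0.01843359] [ 0.04248756 -0.03557567  0.00167578]
```

Emit:
send_rows --moves "0.0425 -0.0356 0 0 1;0.0425 -0.0356 0 0 1;0.0425 -0.0356 0 0 1;0.0425 -0.0356 0 0 1;0.0425 -0.0356 0 0 1;0.0425 -0.0356 0 0 1;0.0425 -0.0356 0 0 1;0.0425 -0.0356 0 0 1;0.0425 -0.0356 0 0 1;0.0425 -0.0356 0 0 1;0.0425 -0.0356 0 0 1"

```text
time: 1.52
eef_pos: [0.535, -0.1133, 0.2187]
tcp_rot: [3.098, 0.52, 0.0]
wrist_force: [-0.5, -1.2, -0.6]
gripper_width: 0.0005
```

Emit:
send_rows --moves "0 0 0 -10 1;0 0 0 -10 1;0 0 0 -10 1;0 0 0 -10 1;0 0 0 -10 1;0 0 0 -8.1 1;0 0 0 0 1;0 0 0 0 1"

```text
time: 2.52
eef_pos: [0.5344, -0.1151, 0.2186]
tcp_rot: [-2.459, -1.955, 0.0]
wrist_force: [0.1, -0.4, 0.4]
gripper_width: 0.0004
```

```bash
python3 - <<'E'
from h import *
c=snap('wrist','w1'); s,R=tool(); print(s['time'],s['eef_pos'],R.round(3),s['wrist_force'],s['gripper_width'])
print(c['pose'])
E
```

```text
2.575 [ 0.53439924 -0.11514287  0.21857049] [[ 0.225  0.974 -0.   ]
 [ 0.974 -0.225  0.   ]
 [-0.    -0.    -1.   ]] [ 0.6661202   0.08096117 -0.04388051] 1.23039065227293e-05
[[ 0.97437198 -0.21435211 -0.06820868  0.55239002]
 [-0.22493773 -0.93050783 -0.28906436 -0.03498343]
 [-0.00150715  0.29699892 -0.95487663  0.3841455 ]
 [ 0.          0.          0.          1.        ]]
```

View pics/w1.png

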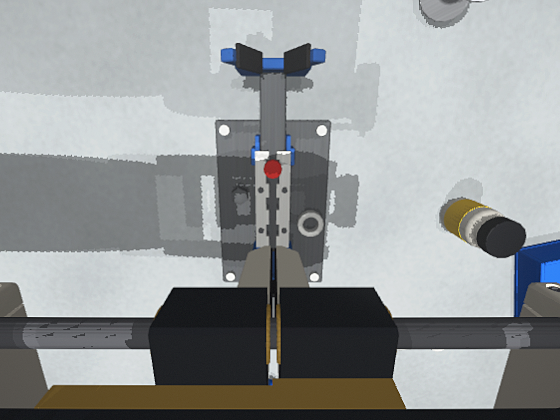

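The wrist view shows the button at about (272,169), the fork plate at about (273,63) and the tube vertical in the image. So the tool is well aligned with it.

```bash
python3 - <<'E'
from h import *
import pickle
c=pickle.load(open('pics/w1.pkl','rb')); im=c['img'].astype(int)
m=(im[...,0]>110)&(im[...,1]<70)&(im[...,2]<70)
k,l,st,ce=cv2.connectedComponentsWithStats(m.astype(np.uint8)); i=1+np.argmax(st[1:,4]); print(st[i],ce[i])
s,R=tool()
p=atz(c,ce[i],.0935);print('button',p)
print('in tool',R.T@(p-s['eef_pos']))
# base screws for yaw
q=[atz(c,u,.009) for u in [(224,131),(321,131),(230,277),(314,277)]]
v=(q[0]+q[1]-q[2]-q[3]);print(np.degrees(np.arctan2(v[1],v[0])), np.round(q,4).tolist())
print('fork prong tips',[R.T@(atz(c,u,.125)-s['eef_pos']) for u in [(227,55),(320,55)]], 'top bar', R.T@(atz(c,(273,58),.085)-s['eef_pos']))
cv2.imwrite('pics/w1z.png',cv2.resize(c['img'][30:250,180:370,::-1],None,fx=3,fy=2.7,interpolation=2))
E
```

```text
[264 160  18  19 253] [272.29249012 169.07509881]
button [ 0.54029903 -0.08247884  0.0935    ]
in tool [ 0.03315649 -0.00158085  0.12507007]
76.77136473994229 [[0.4906, -0.0384, 0.009], [0.6042, -0.0646, 0.009], [0.4451, -0.2305, 0.009], [0.5594, -0.2568, 0.009]]
fork prong tips [array([ 0.1273912 , -0.03650717,  0.09357195]), array([0.12736142, 0.03558174, 0.09356465])] top bar [ 0.13190377 -0.00089532  0.13356826]
```

View pics/w1z.png

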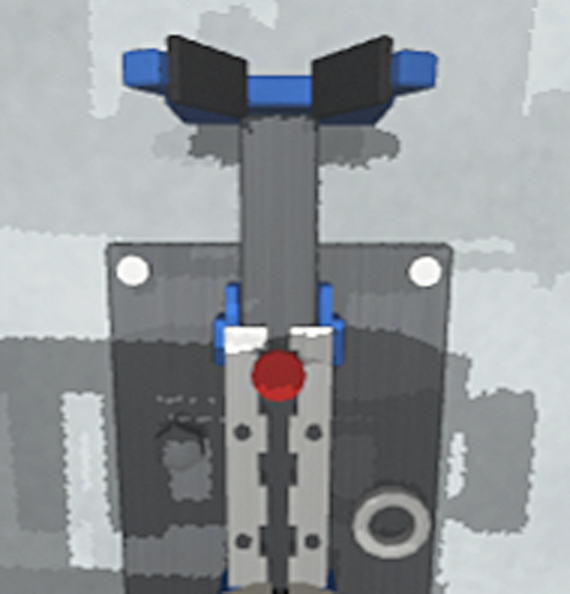

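Emit:
send_rows --moves "0.033 -0.0012 0 0 1;0 0 0.05 0 1;0 0 0.05 0 1;0 0 0.0126 0 1;0 0 0 0 1;0 0 0 0 1"

```text
time: 3.32
eef_pos: [0.5415, -0.0829, 0.1083]
tcp_rot: [2.455, 1.957, 0.003]
wrist_force: [-0.1, -0.5, 0.4]
gripper_width: 0.0006
```

```bash
python3 - <<'E'
from h import *
c=snap('wrist','w2'); s,R=tool(); print(s['time'],s['eef_pos'],s['wrist_force'])
cv2.imwrite('pics/w2z.png',cv2.resize(c['img'][100:390,150:400,::-1],None,fx=2,fy=2,interpolation=2))
E
```

```text
3.375 [ 0.541497   -0.08296443  0.10821307] [-0.11163511  0.74251035 -1.15561042]
```

View pics/w2z.png

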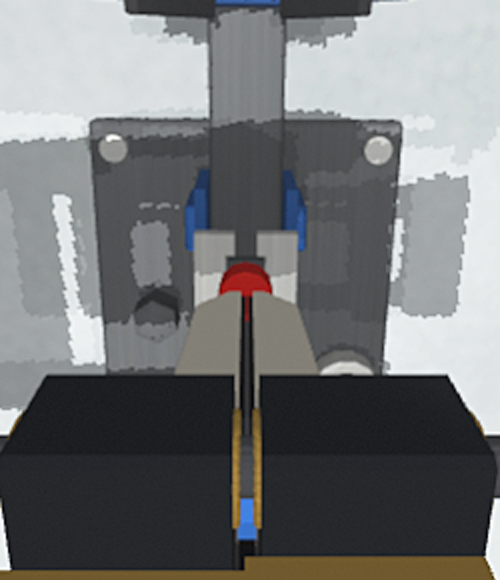

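Fingertips are centred over the button, with the seam in line with it. Next I press down in small steps.

Emit:
send_rows --moves "0 0 0.005 0 1;0 0 0.005 0 1;0 0 0 0 1"

```text
time: 3.75
eef_pos: [0.5403, -0.0826, 0.0955]
tcp_rot: [-2.455, -1.959, 0.001]
wrist_force: [-0.1, 0.1, -0.2]
gripper_width: 0.0006
```

Emit:
send_rows --moves "0 0 0.002 0 1;0 0 0.002 0 1;0 0 0 0 1"

```text
time: 4.12
eef_pos: [0.5407, -0.0827, 0.0925]
tcp_rot: [2.456, 1.959, 0.0]
wrist_force: [-2.6, 0.5, 7.3]
gripper_width: 0.0001
```

Emit:
send_rows --moves "0 0 0.002 0 1;0 0 0.001 0 1;0 0 0 0 1"

```text
time: 4.5
eef_pos: [0.5407, -0.0827, 0.0899]
tcp_rot: [2.455, 1.959, 0.001]
wrist_force: [-4.3, 1.2, 9.9]
gripper_width: 0.0007
```

Emit:
send_rows --moves "0 0 0.001 0 1;0 0 0 0 1"

```text
time: 4.75
eef_pos: [0.5408, -0.0827, 0.089]
tcp_rot: [2.455, 1.959, 0.001]
wrist_force: [-4.4, 1.9, 11.0]
gripper_width: 0.0006
```

Emit:
send_rows --moves "0 -0.0003 0.0004 0 1;-0.002 0 0 0 1;-0.002 0 0 0 1;0 0 0 0 1"

```text
time: 5.25
eef_pos: [0.5398, -0.0864, 0.0888]
tcp_rot: [2.455, 1.959, 0.002]
wrist_force: [-3.9, 2.1, 11.6]
gripper_width: 0.0007
```

```bash
python3 - <<'E'
from h import *
for n,box in [('scene',(170,265,165,295)),('side',(145,240,275,395))]:
    c=snap(n,n+'3')
    a,b,d,e=box; old=cv2.imread(f'pics/{n}0.png')[a:b,d:e]; new=c['img'][a:b,d:e,::-1]
    cv2.imwrite(f'pics/{n}3z.png',cv2.resize(np.vstack([old,new]),None,fx=3,fy=3,interpolation=2))
for i in range(3): s,R=tool(); print(s['eef_pos'],s['wrist_force'])
E
```

```text
[ 0.53985528 -0.08641197  0.08881158] [-2.71181719  1.49611908 10.60744582]
[ 0.53985528 -0.08641197  0.08881158] [-2.71181719  1.49611908 10.60744582]
[ 0.53985528 -0.08641197  0.08881158] [-2.71181719  1.49611908 10.60744582]
```

View pics/side3z.png

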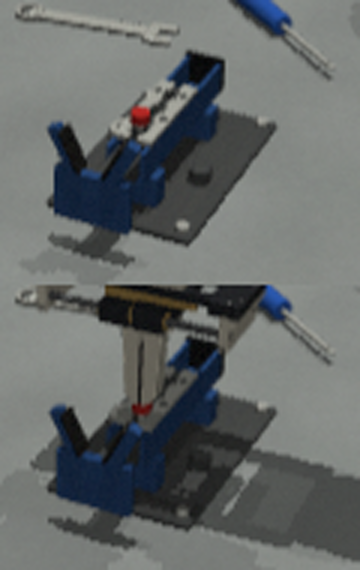

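View pics/scene3z.png

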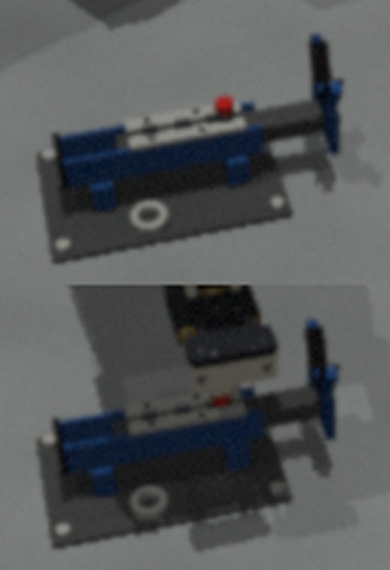

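Emit:
send_rows --moves "-0.002 0 0 0 1;-0.002 0 0 0 1;-0.002 0 0 0 1;-0.002 0 0 0 1;0 0 0 0 1"

```text
time: 5.98
eef_pos: [0.538, -0.0942, 0.0887]
tcp_rot: [2.455, 1.959, 0.002]
wrist_force: [-2.6, 2.1, 10.6]
gripper_width: 0.0007
```

```bash
python3 - <<'E'
from h import *
c=snap('wrist','w4'); s,R=tool(); print(s['time'],s['eef_pos'],s['wrist_force'])
cv2.imwrite('pics/w4z.png',cv2.resize(c['img'][0:390,150:400,::-1],None,fx=1.5,fy=1.5,interpolation=2))
E
```

```text
6.025 [ 0.53800893 -0.09426586  0.08877979] [-3.32905387  2.67213009 10.4048833 ]
```

View pics/w4z.png

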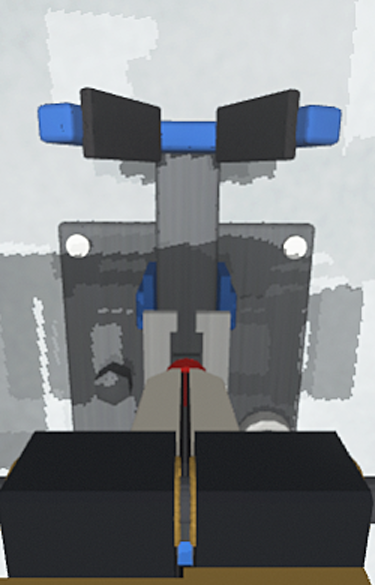

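Emit:
send_rows --moves "-0.002 0 0 0 1;-0.002 0 0 0 1;-0.002 0 0 0 1;-0.002 0 0 0 1;-0.001 0 0 0 1;0 0 0 0 1"

```text
time: 6.78
eef_pos: [0.536, -0.103, 0.0887]
tcp_rot: [2.455, 1.959, 0.002]
wrist_force: [-3.5, 2.4, 11.5]
gripper_width: 0.0009
```

```bash
python3 - <<'E'
from h import *
c=snap('wrist','w5'); s,R=tool(); print(s['time'],s['eef_pos'],s['wrist_force'])
cv2.imwrite('pics/w5z.png',cv2.resize(c['img'][0:390,150:400,::-1],None,fx=1.5,fy=1.5,interpolation=2))
d=np.array([.225,.974,0]); print((s['eef_pos']-[.5408,-.0827,0])@d)
E
```

```text
6.825 [ 0.53597484 -0.10295992  0.08873719] [-3.11922731  2.58233861 11.11144553]
-0.020818824836898626
```

View pics/w5z.png

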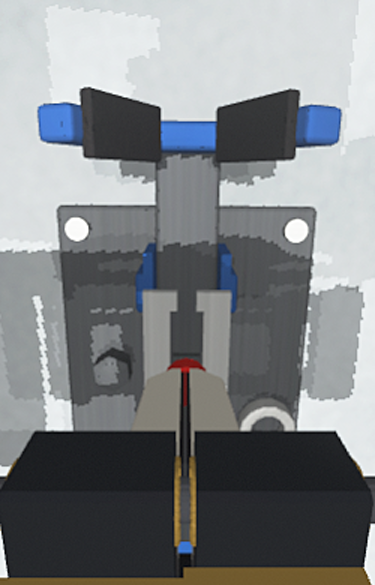

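The fork and button sit at the same image position while the base has shifted, so the tube followed the finger and is about 20.8 mm in. Now I release.

Emit:
send_rows --moves "0 0 -0.004 0 1;0 0 -0.01 0 1;0 0 -0.05 0 1;0 0 -0.05 0 1;-0.04 0 0 0 1;0 0 0 0 1;0 0 0 0 1"

```text
time: 7.7
eef_pos: [0.5267, -0.1419, 0.2016]
tcp_rot: [-2.456, -1.959, 0.0]
wrist_force: [-0.6, 0.3, 0.1]
gripper_width: 0.0006
```

```bash
python3 - <<'E'
from h import *
c=snap('wrist','w6'); s,R=tool(); print(s['time'],s['eef_pos'],s['wrist_force'],R.round(3).tolist())
cv2.imwrite('pics/w6z.png',cv2.resize(c['img'][0:290,150:400,::-1],None,fx=2,fy=2,interpolation=2))
im=c['img'].astype(int)
m=(im[...,0]>110)&(im[...,1]<70)&(im[...,2]<70)
k,l,st,ce=cv2.connectedComponentsWithStats(m.astype(np.uint8)); i=1+np.argmax(st[1:,4]); print(st[i],ce[i])
p=atz(c,ce[i],.089);print('button',p)
print('in tool',R.T@(p-s['eef_pos']), 'in',(p-[.5403,-.0825,0])@[.225,.974,0])
E
```

```text
7.75 [ 0.52673178 -0.14169355  0.20147446] [-0.15758865 -0.1874149  -0.45271272] [[0.222, 0.975, -0.0], [0.975, -0.222, 0.0], [0.0, -0.0, -1.0]]
[265 154  19  20 280] [273.91428571 163.45714286]
button [ 0.53559555 -0.10249964  0.089     ]
in tool [ 4.01601240e-02 -9.88104071e-06  1.12482879e-01] in -0.0205381453883415
```

View pics/w6z.png

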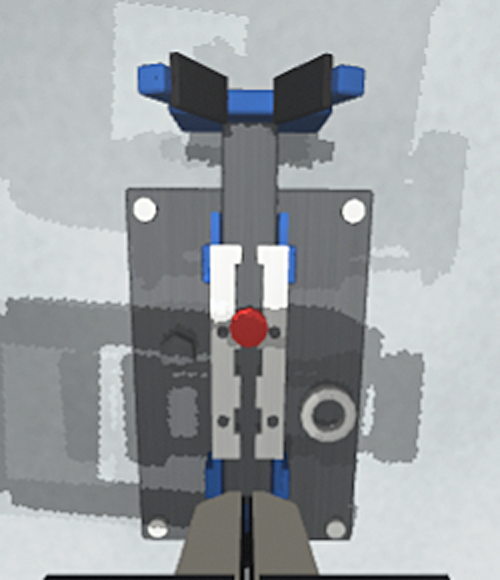

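```bash
python3 - <<'E'
from h import *
import pickle
c=pickle.load(open('pics/w1.pkl','rb'));im=c['img']
cv2.imwrite('pics/w1h.png',cv2.resize(im[150:250,245:300,::-1],None,fx=6,fy=6,interpolation=2))
for v in (192,199,203,207,230): print(v,(atz(c,(273,v),.0765)-[.5403,-.0825,0])@[.225,.974,0])
E
```

```text
192 -0.02694057551186878
199 -0.034521286701524
203 -0.03890168214262289
207 -0.04331796836603192
230 -0.0694321127789677
```

View pics/w1h.png

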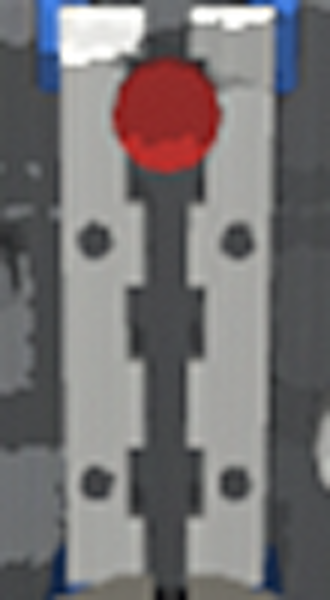

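Emit:
send_rows --moves "0.055 0 0 0 1;0.055 0 0 0 1;0.055 0 0 0 1;0 0 0 0 1;0 0 0.04 0 1;0 0 0.04 0 1;0 0 0.04 0 1;0 0 0.0265 0 1;0 0 0 0 1;0 0 0 0 1"

```text
time: 9.0
eef_pos: [0.5639, 0.0186, 0.0565]
tcp_rot: [2.455, 1.959, 0.001]
wrist_force: [0.5, -1.1, 0.4]
gripper_width: 0.0005
```

```bash
python3 - <<'E'
from h import *
c=snap('side','s7'); s,R=tool(); print(s['time'],s['eef_pos'],s['wrist_force'])
p=np.array([.5356,-.1025,0])+.1*np.array([.224,.9746,0]); print('face rel tool',R.T@(p-s['eef_pos']))
cv2.imwrite('pics/s7z.png',cv2.resize(c['img'][100:260,240:420,::-1],None,fx=3,fy=3,interpolation=2))
c=snap('wrist','w7')
E
```

```text
9.05 [0.56410422 0.01866847 0.05678409] [ 0.15698037 -0.49097192 -0.27090253]
face rel tool [-0.02449515 -0.00079299  0.05677274]
```

View pics/s7z.png

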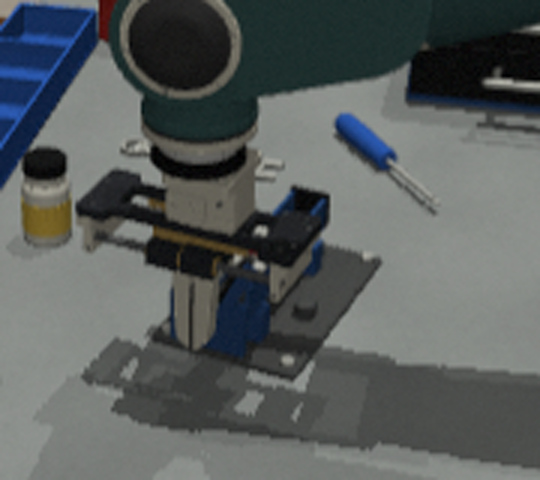

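View pics/w7.png

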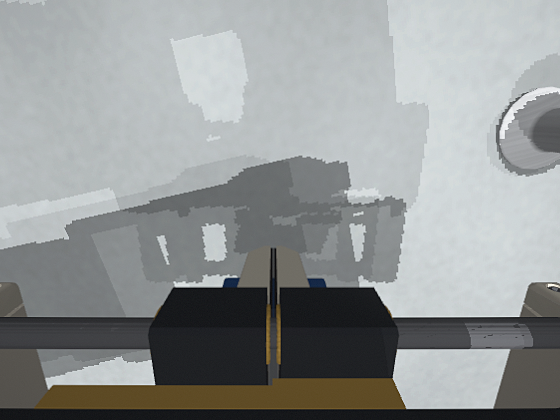

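Emit:
send_rows --moves "-0.005 0 0.001 0 1;-0.005 0 0 0 1;-0.004 0 0 0 1;0 0 0 0 1"

```text
time: 9.6
eef_pos: [0.5602, 0.0048, 0.0542]
tcp_rot: [2.456, 1.959, 0.0]
wrist_force: [-0.4, -0.5, 0.1]
gripper_width: 0.0005
```

Emit:
send_rows --moves "-0.001 0 0 0 1;-0.001 0 0 0 1;-0.001 0 0 0 1;0 0 0 0 1"

```text
time: 10.1
eef_pos: [0.5598, 0.0029, 0.0542]
tcp_rot: [-2.455, -1.959, -0.002]
wrist_force: [1.2, 5.5, -0.3]
gripper_width: 0.0003
```

Emit:
send_rows --moves "-0.001 0 0 0 1;-0.001 0 0 0 1;-0.001 0 0 0 1;-0.001 0 0 0 1;-0.001 0 0 0 1;0 0 0 0 1"

```text
time: 10.85
eef_pos: [0.5587, -0.0019, 0.0542]
tcp_rot: [-2.455, -1.959, -0.002]
wrist_force: [0.4, 6.6, 0.7]
gripper_width: 0.0004
```

Emit:
send_rows --moves "-0.001 0 0 0 1;0 0 0 0 1"

```text
time: 11.1
eef_pos: [0.5584, -0.0029, 0.0542]
tcp_rot: [-2.455, -1.959, -0.001]
wrist_force: [1.2, 5.5, 0.3]
gripper_width: 0.0004
```

Emit:
send_rows --moves "-0.001 0 0 0 1;0 0 0 0 1"

```text
time: 11.35
eef_pos: [0.5582, -0.0039, 0.0542]
tcp_rot: [-2.455, -1.959, -0.002]
wrist_force: [1.2, 7.4, 0.2]
gripper_width: 0.001
```

Emit:
send_rows --moves "-0.001 0 0 0 1;0 0 0 0 1"

```text
time: 11.6
eef_pos: [0.5579, -0.0049, 0.0542]
tcp_rot: [-2.455, -1.959, -0.001]
wrist_force: [0.7, 6.6, 1.1]
gripper_width: 0.0007
```

Emit:
send_rows --moves "-0.001 0 0 0 1;0 0 0 0 1"

```text
time: 11.85
eef_pos: [0.5577, -0.006, 0.0542]
tcp_rot: [-2.455, -1.959, -0.001]
wrist_force: [0.0, 4.6, 1.3]
gripper_width: 0.0001
```

Emit:
send_rows --moves "-0.001 0 0 0 1;0 0 0 0 1"

```text
time: 12.1
eef_pos: [0.5574, -0.0071, 0.0542]
tcp_rot: [-2.455, -1.959, -0.001]
wrist_force: [0.7, 5.8, 0.0]
gripper_width: 0.0007
```

Emit:
send_rows --moves "-0.001 0 0 0 1;0 0 0 0 1"

```text
time: 12.35
eef_pos: [0.5572, -0.0081, 0.0542]
tcp_rot: [-2.455, -1.959, -0.001]
wrist_force: [-0.1, 5.2, 0.9]
gripper_width: 0.0005
```

Emit:
send_rows --moves "-0.001 0 0 0 1;0 0 0 0 1"

```text
time: 12.6
eef_pos: [0.5569, -0.0093, 0.0542]
tcp_rot: [-2.455, -1.959, -0.0]
wrist_force: [0.2, 4.7, 1.0]
gripper_width: 0.0004
```

Emit:
send_rows --moves "-0.001 0 0 0 1;0 0 0 0 1"

```text
time: 12.85
eef_pos: [0.5567, -0.0104, 0.0542]
tcp_rot: [-2.456, -1.959, 0.0]
wrist_force: [-0.8, 3.8, 1.2]
gripper_width: 0.0002
```

Emit:
send_rows --moves "-0.001 0 0 0 1;0 0 0 0 1"

```text
time: 13.1
eef_pos: [0.5564, -0.0114, 0.0541]
tcp_rot: [-2.456, -1.959, 0.0]
wrist_force: [-0.6, 3.6, 1.5]
gripper_width: 0.0006
```

```bash
python3 - <<'E'
from h import *
c=snap('scene','c8'); s,R=tool(); print(s['time'],s['eef_pos'],s['wrist_force'])
im=c['img'].astype(int)
m=((im[...,0]>90)&(im[...,1]<60)&(im[...,2]<60))[180:230,200:270]
print(m.sum(),np.argwhere(m).mean(0)[::-1]+[200,180])
d=np.array([.2245,.9745,0])
for dz,t in [(0,.034),(.0045,.034),(0,.035),(.0045,.035)]: print(dz,t,proj(c,np.array([.5403,-.0825,.0945-.004-dz])-d*t))
print(proj(c,np.array([.5403,-.0825,.0905])))
cv2.imwrite('pics/c8z.png',cv2.resize(c['img'][170:265,165:295,::-1],None,fx=6,fy=6,interpolation=2))
E
```

```text
13.15 [ 0.55645731 -0.01142389  0.05418266] [-1.91759418  3.89874763  1.87920039]
29 [226.         207.27586207]
0 0.034 [[226.22719456 206.42725859]]
0.0045 0.034 [[226.35427574 207.63509514]]
0 0.035 [[225.86082896 206.49410688]]
0.0045 0.035 [[225.98898089 207.70198406]]
[[238.6009298  204.16973011]]
```

View pics/c8z.png

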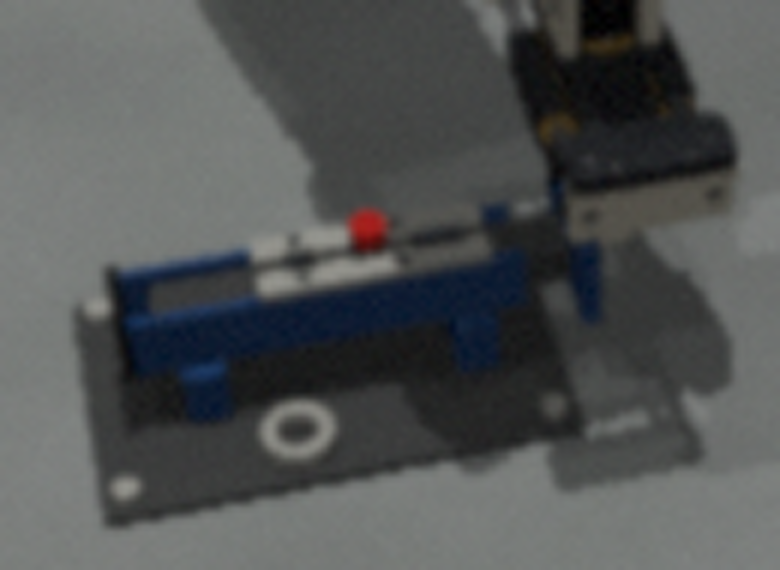

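The scene view puts the red button at about (226,207.9). The model predicts v≈207.6 if it is still down and 206.4 if it is up, so it is still caught at about 35 mm. I'll continue gently.

Emit:
send_rows --moves "-0.001 0 0 0 1;0 0 0 0 1"

```text
time: 13.4
eef_pos: [0.5562, -0.0126, 0.0541]
tcp_rot: [2.456, 1.959, -0.0]
wrist_force: [-1.4, 2.4, 0.5]
gripper_width: 0.0004
```

Emit:
send_rows --moves "-0.0007 0 0 0 1;0 0 0 0 1"

```text
time: 13.65
eef_pos: [0.5561, -0.0132, 0.0541]
tcp_rot: [2.456, 1.959, -0.0]
wrist_force: [-1.3, 1.8, 1.0]
gripper_width: 0.0003
```

Emit:
send_rows --moves "-0.0007 0 0 0 1;0 0 0 0 1"

```text
time: 13.9
eef_pos: [0.556, -0.0139, 0.0541]
tcp_rot: [2.456, 1.959, -0.0]
wrist_force: [-1.3, 2.4, 0.1]
gripper_width: 0.0003
```

```bash
cat > btn.py <<'E'
import sys
from h import *
f=sys.argv[1]
s,R=tool(); print(s['time'],s['eef_pos'],s['wrist_force'])
d=np.array([.2245,.9745,0]); t=.0205+(.0033-s['eef_pos'][1])/.975
print('t',t)
for n,b in [('scene',(180,230,200,270)),('side',(145,200,275,395))]:
    c=snap(n,f+n); im=c['img'].astype(int)
    m=((im[...,0]>90)&(im[...,1]<60)&(im[...,2]<60))[b[0]:b[1],b[2]:b[3]]
    print(n,m.sum(),np.argwhere(m).mean(0)[::-1]+[b[2],b[0]] if m.any() else 0)
    print('up',proj(c,np.array([.5403,-.0825,.0905])-d*t),'down',proj(c,np.array([.5403,-.0825,.086])-d*t))
    cv2.imwrite(f'pics/{f}{n}z.png',cv2.resize(c['img'][170:265,165:295,::-1] if n=='scene' else c['img'][130:240,270:400,::-1],None,fx=6,fy=6,interpolation=2))
E
python3 btn.py c9
```

```text
13.9 [ 0.55597064 -0.01385388  0.05414189] [-1.34849716  2.43065963  0.13598931]
t 0.038093725651625776
scene 33 [224.75757576 206.36363636]
up [[224.72650963 206.70108102]] down [[224.85797928 207.90908335]]
side 0 0
up [[327.21114698 177.06368105]] down [[327.14686915 178.50707062]]
```

View pics/c9scenez.png

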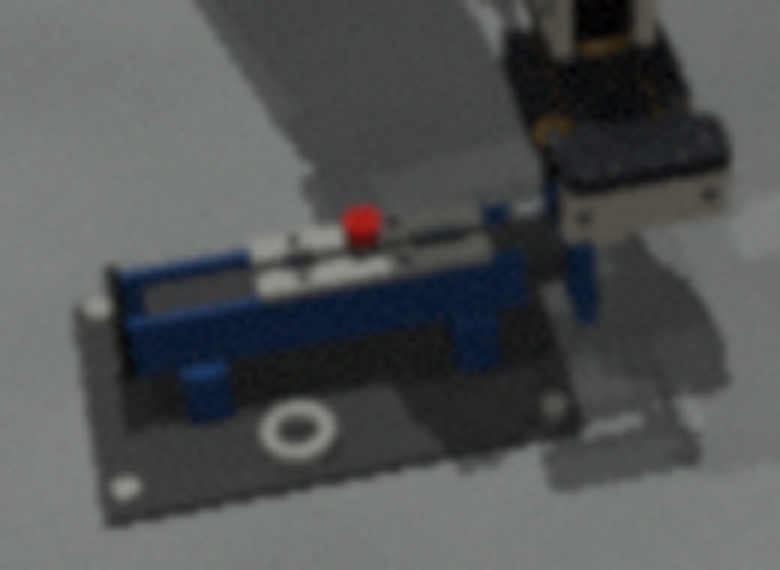

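The button has risen about 1 px, to (224.8,206.4), which matches the "up" prediction. The drag also dropped from about 5 N to about 2.5 N. I'll back off straight outwards and verify.

Emit:
send_rows --moves "0.003 0 0 0 1;0.01 0 0 0 1;0.02 0 0 0 1;0 0 0 0 1;0 0 -0.05 0 1;0 0 -0.05 0 1;0 0 -0.05 0 1;-0.06 0 0 0 1;-0.06 0 0 0 1;-0.06 0 0 0 1;0 0 0 0 1;0 0 0 0 1"

```text
time: 15.5
eef_pos: [0.5234, -0.1568, 0.2041]
tcp_rot: [-2.456, -1.959, -0.0]
wrist_force: [-0.5, -0.2, -0.1]
gripper_width: 0.0002
```

```bash
python3 - <<'E'
from h import *
c=snap('wrist','w10'); s,R=tool(); print(s['time'],s['eef_pos'],s['wrist_force'])
im=c['img'].astype(int)
m=(im[...,0]>110)&(im[...,1]<70)&(im[...,2]<70)
k,l,st,ce=cv2.connectedComponentsWithStats(m.astype(np.uint8)); i=1+np.argmax(st[1:,4]); print(st[i],ce[i])
for z in (.0935,.089): print(z,(atz(c,ce[i],z)-[.5403,-.0825,0])@[.2245,.9745,0])
cv2.imwrite('pics/w10z.png',cv2.resize(c['img'][20:290,150:400,::-1],None,fx=2.2,fy=2.2,interpolation=2))
c=snap('side','s10'); cv2.imwrite('pics/s10z.png',cv2.resize(c['img'][130:240,270:400,::-1],None,fx=5,fy=5,interpolation=2))
im=c['img'].astype(int); m=((im[...,0]>110)&(im[...,1]<70)&(im[...,2]<70))[145:200,275:395]; print(m.sum(),np.argwhere(m).mean(0)[::-1]+[275,145] if m.any() else 0)
d=np.array([.2245,.9745,0])
for z in (.0905,.086): print(proj(c,np.array([.5403,-.0825,z])-d*.038))
print(proj(c,np.array([.5403,-.0825,.0905])))
E
```

```text
15.55 [ 0.52358014 -0.1562775   0.20411886] [0.42906445 0.235082   0.4209585 ]
[265 159  18  19 278] [273.54316547 167.84532374]
0.0935 -0.039452488603464224
0.089 -0.04019162734472551
0 0
[[327.19729043 177.0795508 ]]
[[327.13303252 178.52298287]]
[[321.46738493 183.64166042]]
```

View pics/w10z.png

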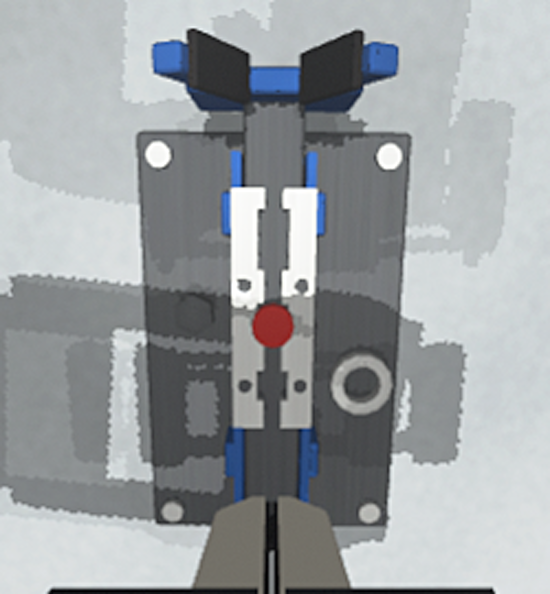

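View pics/s10z.png

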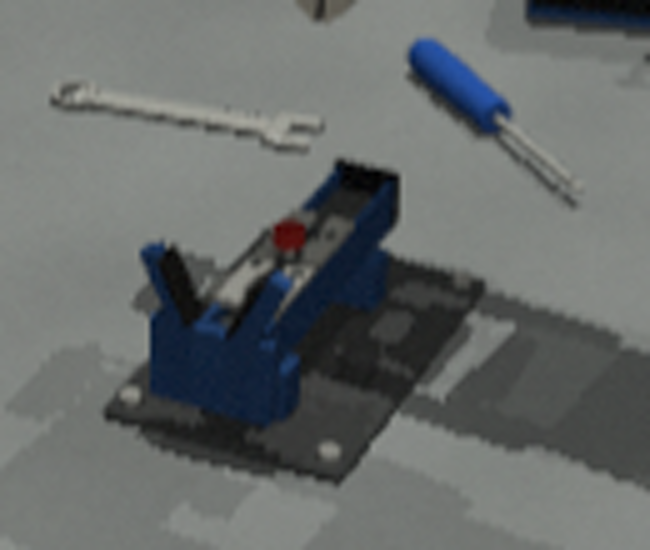

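In the wrist view the button is seated at the second hole, near (273,168). The side view has it at about (327.6,176.8), against a prediction of 177.1 if up and 178.5 if down, with the stem visible beneath it. It has snapped up, so I'm handing in.

```bash
python3 -c "
from h import *
print(env.finish_job()); print(readout.read_state()['time'])"
```

```text
the job is handed in; nothing more can be done
None
the job is handed in; nothing more can be done
```

The wheel rest is one hole shorter, and the button has snapped up in the very next hole. I handed the job in at about 15.6 s.

- **What I did:** I pressed the button with the shut fingertips, at about 12 N total. I dragged it to about 20.5 mm under the plate and lifted off. I then pushed the forked head in small steps with about 4–7.5 N, and the drag dropped to about 2.5 N at roughly 36–38 mm. I backed straight off from there.
- **Button is up:** The scene camera's centroid was at row 206.4 (prediction 206.7 up, 207.9 down). The side camera read 176.8 (prediction 177.1 up, 178.5 down).
- **Tube travel:** The estimates disagree slightly. The finger position gives about 38 mm and the wrist camera about 39.5 mm, and both fit the next hole, seen at about 39 mm. The start-up hole and the one 30 mm further are well away from that.
- **Not checked:** I did not push on to feel the hard stop after the snap, so the click rests on the force drop and the pictures. The side camera's automatic red detection found nothing because the button was in shadow, so I read that position by eye.
- **Other objects:** I saw none of the loose items moved in the views I had, but I did not measure them one by one.

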